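# Sweep salvaged shield cans off the repair mat into the parts tray

## Task

Clear the repair mat: with the fingertips, push the three loose metal shield cans along the blue mat and over its edge into the green tray. Do not pick up or lift any of them, leave the copper wire reel standing where it is on the mat, and leave the battery, the phone, the jar, the screwdriver and the spray can alone.

Things in the scene. Friction and masses are not known exactly. Their poses are not given: they have to be found in the camera images.
- shield_a: bright metal shield can from a phone board, a flat rigid rectangle 40 (its x) x 30 (its y) x 7 mm, about 20 g, lying loose on the blue mat, sliding freely when pushed; origin: centre of its underside, z up
- shield_b: bright metal shield can from a phone board, a flat rigid rectangle 36 (its x) x 28 (its y) x 7 mm, about 20 g, lying loose on the blue mat, sliding freely when pushed; origin: centre of its underside, z up
- shield_c: bright metal shield can from a phone board, a flat rigid rectangle 34 (its x) x 26 (its y) x 7 mm, about 20 g, lying loose on the blue mat, sliding freely when pushed; origin: centre of its underside, z up
- plate: low bench plate, its whole flat top a blue mat, 300 (its x, away from the robot) x 300 (its y, to the left) x 28 mm high, no rim; fixed, turned by up to 0.15 rad. Origin: centre of its underside. The shields and the reel each stand in a row of their own, 60 mm apart in the plate's x, so a straight push along its y passes the others
- green_tray: green plastic tray, open at the top, along the left or right side of the plate (it varies), gap 2 to 4 mm. 290 (its x) x 100 (its y) mm outside, walls 3 mm thick, 22 mm high (6 mm below the plate's top); floor 3 mm. Fixed. Origin: centre of its underside; axes parallel to the plate's. The shields belong in it.
- red_tray: red plastic tray, open at the top, along the left or right side of the plate (it varies), gap 2 to 4 mm. 290 (its x) x 100 (its y) mm outside, walls 3 mm thick, 22 mm high (6 mm below the plate's top); floor 3 mm. Fixed. Origin: centre of its underside; axes parallel to the plate's. On the other side of the plate; for waste, holds the battery.
- reel: small reel of copper wire with white flanges, standing upright on the mat, 28 mm across, 24 mm high, 60 g, loose; origin: centre of its underside, z up
- battery: flat black battery with a yellow band, 75 x 45 x 5 mm, lying loose in the red tray; origin: centre of its underside
- phone: open black phone, 74 x 150 x 8 mm, lying on the bench left of the plate and trays; origin: centre of its underside
- flux_jar: white jar with yellow lid, 52 mm across, 42 mm high, on the bench beyond the plate; origin: centre of its underside
- screwdriver: orange-handled screwdriver, 160 mm long and under 30 mm thick, lying along its x on the bench beyond the plate; origin near its middle, underside
- spray: yellow spray can with a white cap, 56 mm across, 150 mm high, standing on the bench far to the right; origin: centre of its underside

How it is judged:
At the end, for the whole second after the job is handed in: All three shields lie still inside the green tray (origin within its inner walls and below the rim, at most 22 mm above the bench; leaning or upside down is fine), and the reel stands upright within 15 mm of where it was (x of shield_a in the frame of green_tray between -0.142 and 0.142 m and y of shield_a in the frame of green_tray between -0.047 and 0.047 m and height (world z) of each of shield_a, shield_b, shield_c below 0.022 m and linear speed of each of shield_a, shield_b, shield_c below 0.02 m/s and x of shield_b in the frame of green_tray between -0.142 and 0.142 m and y of shield_b in the frame of green_tray between -0.047 and 0.047 m and x of shield_c in the frame of green_tray between -0.142 and 0.142 m and y of shield_c in the frame of green_tray between -0.047 and 0.047 m and distance of reel from where it was at the start of the episode below 0.015 m and angle between reel's own z axis and vertical below 0.2 rad); the robot touches nothing.
It fails at once if a shield is lifted: its origin rises more than 14 mm above the plate's top (42 mm above the bench) (height (world z) of any of shield_a, shield_b, shield_c above 0.042 m).
It fails at once if a shield drops into the red tray or onto the bench ((height (world z) of shield_a below 0.018 m and (y of shield_a in the frame of green_tray above 0.056 m or y of shield_a in the frame of green_tray below -0.056 m or x of shield_a in the frame of green_tray above 0.151 m or x of shield_a in the frame of green_tray below -0.151 m)) or (height (world z) of shield_b below 0.018 m and (y of shield_b in the frame of green_tray above 0.056 m or y of shield_b in the frame of green_tray below -0.056 m or x of shield_b in the frame of green_tray above 0.151 m or x of shield_b in the frame of green_tray below -0.151 m)) or (height (world z) of shield_c below 0.018 m and (y of shield_c in the frame of green_tray above 0.056 m or y of shield_c in the frame of green_tray below -0.056 m or x of shield_c in the frame of green_tray above 0.151 m or x of shield_c in the frame of green_tray below -0.151 m))).
It fails at once if the reel, battery, phone, jar, screwdriver or spray can is shifted by more than 15 mm (distance of any of reel, battery, phone, flux_jar, screwdriver, spray from where it was at the start of the episode above 0.015 m).
It fails at once if the reel is tipped over (angle between reel's own z axis and vertical above 0.4 rad).
It also fails if it takes over 64 s, if anything falls off the work surface, if the arm or the gripper's body presses on something with over 40 N, if the wrist force passes 120 N, or if a joint passes its speed limit or range.

## Robot

A 6-joint arm with a two-finger parallel gripper is mounted at the origin on the work surface. World frame = base frame: x ahead of the robot, y to its left, z up, the work surface at z = 0. Lengths are in m, angles in rad, forces in N, time in s.
With the tool pointing down it reaches from about 0.25 to 0.8 m from the base axis. Payload 8.5 kg.
Tool frame: the origin (TCP) lies midway between the tips of the shut fingers; the grasp point (between the pads) lies 19 mm behind it; z points along the fingers, y is the line along which they close (so a half turn about z gives the same grasp; the last joint's range is limited). The gripper opens to 85 mm and grips with 20 to 120 N. Pads are 22 mm wide; open, the fingers measure 114 mm over their backs; the gripper's body (76 mm by 85 mm) begins 54 mm behind the grasp point. The pads swing forward as they close: fully open they stand 13 mm farther back than shut.
Start: joints at [-1.312, 0.238, -0.013, 1.319, 0, 1.571], TCP at [0.134, -0.507, 0.231] pointing down, gripper open.
Joint ranges: [-2.66, 2.66], [-1.03, 1.9], [-1.14, 1.46], [-1.82, 2.27], [-1.45, 1.34], [-3.14, 3.14]. Speed limits (rad/s): [2.22, 2.22, 2.79, 3.14, 3.14, 3.14].

## Interface

Orientations are given as a rotation vector (axis times angle).
In Python, from workcell import sense, read_camera, sign_off, boxes_of, outline_of gives the robot as it stands.
- The arm moves only by the shell command python3 -m inch 'ROWS'. ROWS is a JSON object of lists of equal length, an entry for each row: "offset": the shift along the world's x, y, z as a fraction of full scale, a list of three; "roll": the turn about the world's z as a fraction of full scale; "jaw": the opening, from 0 (shut) to 1 (fully open). A call has 1 to 12 rows; each row shifts and turns the commanded pose from where the row before left it; what a row does not reach is not made up. Full scale, the value 1, is 20 mm for a shift and 0.12 rad for a turn. A row lasts 1/10 s, in which the tool goes at most 50 mm and 8.59 degrees, less where a joint would pass 70% of its speed; a pose out of reach is approached as far as the arm can. A call with a number of a shift or a turn outside -1 to 1 is refused whole. A call with a gripper value outside its range is refused whole. The fingers move at their own pace and stop on an object; the grip force is fixed at half the most. Time passes only in rows, so rows that do not move let the fingers close. It gives the time, the measured TCP pose, the force, the opening and the grip force at its end, in the units of the state.
- sense(): the state, without advancing time (a new reading comes with each control period).
- read_camera(name): name is "side" or "top"; returns a dict with "frame" (480x640x3 uint8, red, green, blue), "fovy" (degrees; the focal length in pixels is half the picture's height over the tangent of half this angle, whatever the lens; pixels are square), "cx", "cy" (the principal point, pixels), "pose" (4x4, takes a point from camera to world coordinates). Camera axes: x right, y down, z forward; pixel columns grow to the right and rows downward; lengths in m; the calibration is good to about 2 mm. A picture is of the moment at which its call begins. There is no depth.
- sign_off(): hands the job in; it is judged then, once.
Trained networks look in the newest picture that a camera, given by its name, has taken for a name from the list of things; names that differ only in an ending like _2 or _b are one class to them, and where a whole thing is asked for, a point or a joint stands for the part that bears it (a point fixed in the world has none). Each returns a list of dicts, best first, with "confidence" (0 to 1); they miss things now and then, are a little off and sometimes report something else, mostly with a low value. They report only what shows in the picture. A call takes as long as a camera call.
- boxes_of(query, camera): "rect" ([left, top, right, bottom] in pixels, round what is visible of it).
- outline_of(query, camera): "mask" (480x640 bool, what is visible of it) and "rect" ([left, top, right, bottom] in pixels, round what is visible of it).
The state is a dict: "t": time; "q": joint angles; "joint_vel": joint speeds; "joint_torque": joint torques, N m; "eef_pos": TCP position; "orientation": TCP orientation; "contact_force": force on the tool from outside, world axes, zero at the start; "ft_torque": the same for the moment, N m; "width": opening from 0.0 (shut) to 1.0 (fully open); "grasp_force": force on a finger pad.
Only numpy, scipy, OpenCV 4.12 (cv2) and the standard library are available. Lean on these libraries where they do the work, as an engineer would, in place of code of your own. Each camera call takes 0.05 s, during which the arm holds its last target. There are 200 camera calls.

## Working session

There is one attempt and no reset: what is moved stays moved. The work goes in short steps, Python scripts to look and compute and a shell command to move; the robot and the scene stay as the last step left them, time stands still between calls to the robot, and variables do not carry over. Pictures are saved under pics/ and viewed, at most 10 in all, crops included, and the job is handed in when it is done.

```bash
mkdir -p pics
cat > h.py <<'E'
import numpy as np,cv2
from workcell import *
def ray(c,u,v,z):
    f=240/np.tan(np.radians(c["fovy"])/2);P=np.array(c["pose"])
    d=P[:3,:3]@np.array([(u-c["cx"])/f,(v-c["cy"])/f,1]);o=P[:3,3]
    return o+d*(z-o[2])/d[2]
def save(c,n): cv2.imwrite("pics/"+n,c["frame"][:,:,::-1])
E
python3 - <<'E'
from h import *
for n in("top","side"):
    c=read_camera(n);save(c,n+"0.png");print(n,c["fovy"],np.round(c["pose"],3).tolist())
    for q,z in (("shield_a",.035),("reel",.052),("plate",.028),("green_tray",.022),("red_tray",.022),("battery",.005)):
        for o in outline_of(q,n)[:4]:
            cs,_=cv2.findContours(o["mask"].astype(np.uint8),0,2)
            if not cs: continue
            k=max(cs,key=cv2.contourArea)
            p=np.array([ray(c,*x,z)[:2] for x in k[:,0].astype(float)],np.float32)
            r=cv2.minAreaRect(p)
            print(q,round(o["confidence"],2),np.round(o["rect"]).tolist(),np.round(r[0],4),np.round(r[1],3),round(r[2],1))
print(sense()["eef_pos"],sense()["orientation"],sense()["t"])
E
```

```text
top 57.54465580260513 [[-0.005, -0.998, 0.07, 0.551], [-1.0, 0.003, -0.022, -0.077], [0.021, -0.07, -0.997, 1.166], [0.0, 0.0, 0.0, 1.0]]
shield_a 0.77 [272.0, 258.0, 284.0, 272.0] [0.5843 0.0018] [0.038 0.026] 30.8
shield_a 0.73 [276.0, 234.0, 290.0, 250.0] [ 0.648  -0.0062] [0.031 0.039] 89.8
shield_a 0.56 [259.0, 305.0, 270.0, 321.0] [0.4589 0.0407] [0.034 0.027] 18.7
reel 0.62 [266.0, 283.0, 274.0, 294.0] [0.5265 0.0248] [0.022 0.023] 44.9
plate 0.82 [204.0, 213.0, 334.0, 344.0] [0.5553 0.0252] [0.303 0.303] 7.5
green_tray 0.63 [321.0, 209.0, 372.0, 319.0] [ 0.584  -0.1756] [0.298 0.104] 7.6
red_tray 0.63 [166.0, 232.0, 219.0, 347.0] [0.5293 0.2257] [0.293 0.106] 8.4
battery 0.65 [184.0, 290.0, 207.0, 323.0] [0.4773 0.2203] [0.046 0.075] 82.8
side 44.496067169651 [[-0.809, -0.288, 0.513, -0.193], [-0.588, 0.394, -0.707, 1.066], [0.002, -0.873, -0.488, 0.869], [0.0, 0.0, 0.0, 1.0]]
shield_a 0.75 [331.0, 265.0, 338.0, 283.0] [0.5306 0.0203] [0.024 0.066] 34.7
shield_a 0.66 [296.0, 254.0, 310.0, 262.0] [ 6.449e-01 -3.000e-04] [0.026 0.036] 65.4
reel 0.52 [332.0, 268.0, 337.0, 281.0] [0.5171 0.0397] [0.023 0.06 ] 34.7
plate 0.74 [243.0, 236.0, 399.0, 334.0] [0.547  0.0339] [0.313 0.328] 7.5
green_tray 0.91 [305.0, 224.0, 411.0, 264.0] [ 0.578  -0.1808] [0.304 0.104] 5.3
red_tray 0.6 [218.0, 292.0, 343.0, 361.0] [0.5207 0.2353] [0.302 0.123] 8.1
red_tray 0.53 [313.0, 259.0, 328.0, 271.0] [ 0.5918 -0.0135] [0.043 0.04 ] 36.2
[ 0.13436978 -0.5074954   0.23130941] [-3.11530992e+00 -4.05428392e-01 -3.10015653e-05] 0.7
```

View pics/top0.png

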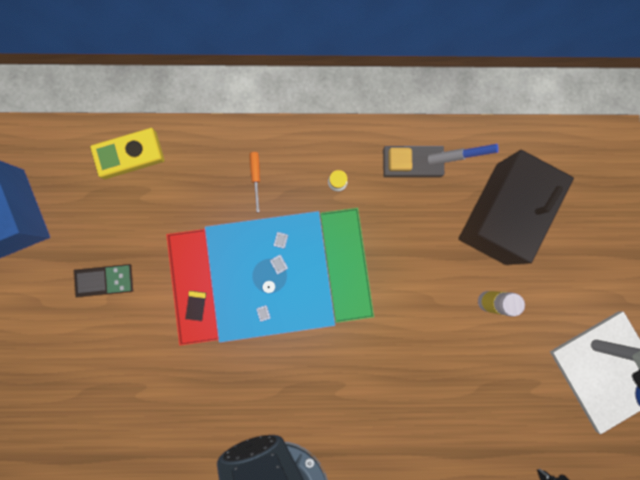

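View pics/side0.png

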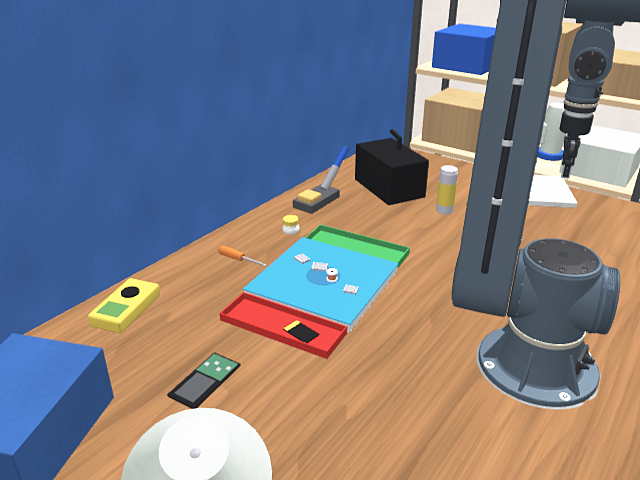

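The top view shows the green tray on the right (x 321–372 px). The shields are near (280,240), (278,265) and (264,313), and the reel is near (268,287). Plate yaw is about 0.135 rad, and the rows come out at plate x of about −93, −29 (reel), +26 and +88 mm, which matches the 60 mm spacing. I'll use slightly opened fingers with their closing line along plate x as a broad pusher, starting with the farthest shield.

```bash
python3 -m inch '{"offset":[[0.9,0.98,0],[0.9,0.98,0],[0.9,0.98,0],[0.9,0.98,0],[0.9,0.98,0],[0.9,0.98,0],[0.9,0.98,0],[0.9,0.98,0],[0.9,0.98,0],[0.9,0.98,0],[0.9,0.98,0],[0.9,0.98,0]],"roll":[0.5,0.5,0.5,0.5,0.5,0.5,0.5,0.5,0.5,0.5,0.5,0.5],"jaw":[0.15,0.15,0.15,0.15,0.15,0.15,0.15,0.15,0.15,0.15,0.15,0.15]}'
python3 -m inch '{"offset":[[0.9,0.98,0],[0.9,0.98,0],[0.9,0.98,0],[0.9,0.98,0],[0.9,0.98,0],[0.9,0.98,0],[0.9,0.98,0],[0.9,0.98,0],[0.9,0.98,0],[0.9,0.98,0],[0.9,0.98,0],[0.9,0.98,0]],"roll":[0.5,0.5,0.5,0.5,0.5,0.5,0.5,0.5,0.5,0.5,0.5,0.5],"jaw":[0.15,0.15,0.15,0.15,0.15,0.15,0.15,0.15,0.15,0.15,0.15,0.15]}'
```

```text
t: 1.9
eef_pos: [0.351, -0.2714, 0.2314]
orientation: [2.771, 1.48, 0.0]
contact_force: [-1.0, -0.9, -0.4]
width: 0.15
grasp_force: 0.0
t: 3.1
eef_pos: [0.567, -0.0361, 0.2313]
orientation: [2.072, 2.362, -0.0]
contact_force: [-0.2, -0.2, 0.7]
width: 0.153
grasp_force: 0.0
```

```bash
python3 -m inch '{"offset":[[0.74,0.84,0],[0.74,0.84,0],[0.74,0.84,0],[0.74,0.84,-0.5],[0.74,0.84,-1],[0,0,-1],[0,0,-1],[0,0,-1],[0,0,-1],[0,0,-1],[0,0,-1],[0,0,-1]],"roll":[0,0,0,0,0,0,0,0,0,0,0,0],"jaw":[0.15,0.15,0.15,0.15,0.15,0.15,0.15,0.15,0.15,0.15,0.15,0.15]}'
python3 -m inch '{"offset":[[0,0,-0.5],[0,0,-0.2],[0,0,0]],"roll":[0,0,0],"jaw":[0.15,0.15,0.15]}'
python3 - <<'E'
from h import *
c=read_camera("side");cv2.imwrite("pics/s1.png",cv2.resize(c["frame"][200:350,220:420,::-1],None,fx=4,fy=4))
E
```

```text
t: 4.3
eef_pos: [0.6402, 0.0471, 0.0596]
orientation: [-2.075, -2.359, 0.001]
contact_force: [-0.2, -0.0, 0.6]
width: 0.148
grasp_force: 0.0
t: 4.6
eef_pos: [0.6403, 0.047, 0.0469]
orientation: [-2.074, -2.359, 0.001]
contact_force: [0.7, 0.8, 0.2]
width: 0.151
grasp_force: 0.0
```

View pics/s1.png

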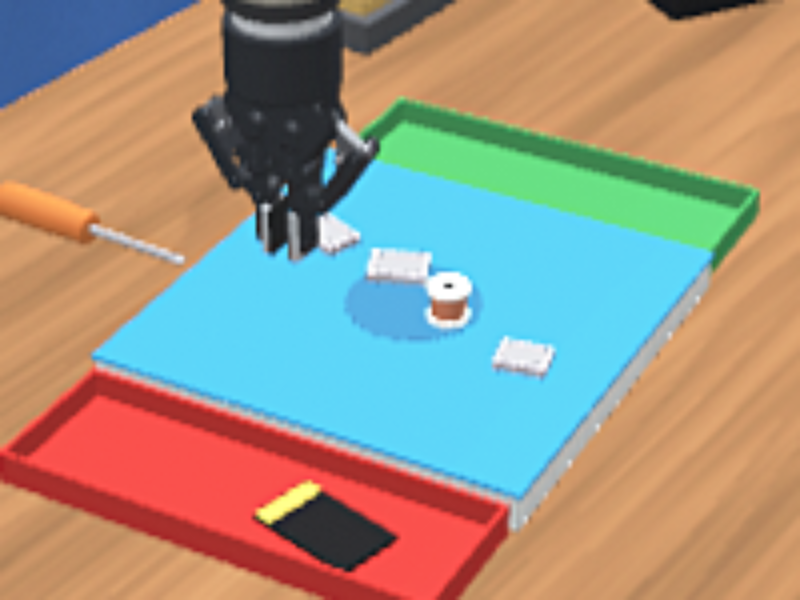

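```bash
python3 -m inch '{"offset":[[0,0,-0.5],[0,0,-0.35],[0,0,0],[0.07,-0.5,0],[0.07,-0.5,0],[0.07,-0.5,0],[0.07,-0.5,0],[0.07,-0.5,0],[0.07,-0.5,0],[0.07,-0.5,0],[0.07,-0.5,0],[0.07,-0.5,0]],"roll":[0,0,0,0,0,0,0,0,0,0,0,0],"jaw":[0.15,0.15,0.15,0.15,0.15,0.15,0.15,0.15,0.15,0.15,0.15,0.15]}'
python3 - <<'E'
from h import *
c=read_camera("side");cv2.imwrite("pics/s2.png",cv2.resize(c["frame"][200:350,220:420,::-1],None,fx=4,fy=4))
E
```

```text
t: 5.85
eef_pos: [0.6531, -0.0439, 0.0303]
orientation: [-2.075, -2.359, 0.0]
contact_force: [-0.6, 0.9, -0.0]
width: 0.15
grasp_force: 0.2
```

View pics/s2.png

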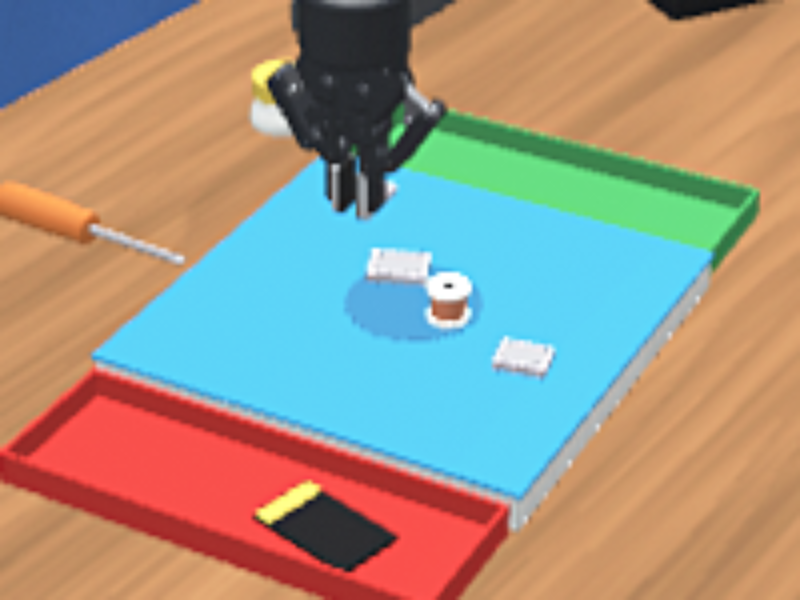

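The shield (behind the fingers at crop (388,188)) is moving along with them. The others haven't moved.

```bash
python3 -m inch '{"offset":[[0.07,-0.5,0],[0.07,-0.5,0],[0.07,-0.5,0],[0.07,-0.5,0],[0.07,-0.5,0],[0.07,-0.5,0],[0.07,-0.5,0],[0.07,-0.5,0],[0.07,-0.5,0],[0.07,-0.5,0],[0,0,0],[0,0,0]],"roll":[0,0,0,0,0,0,0,0,0,0,0,0],"jaw":[0.15,0.15,0.15,0.15,0.15,0.15,0.15,0.15,0.15,0.15,0.15,0.15]}'
python3 - <<'E'
from h import *
c=read_camera("side");a=cv2.resize(c["frame"][190:290,290:420,::-1],(520,400))
c=read_camera("top");b=cv2.resize(c["frame"][200:340,300:390,::-1],(257,400))
cv2.imwrite("pics/s3.png",np.hstack([a,b]))
E
```

```text
t: 7.1
eef_pos: [0.6669, -0.1433, 0.0302]
orientation: [-2.075, -2.358, 0.0]
contact_force: [0.0, -0.7, 0.4]
width: 0.144
grasp_force: 0.0
```

View pics/s3.png

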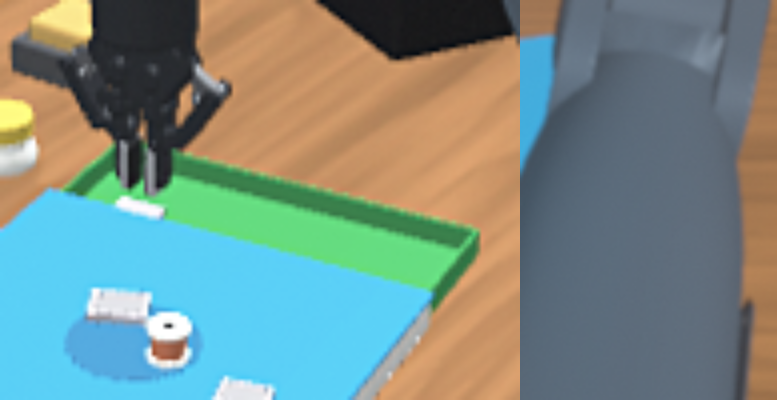

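```bash
python3 -m inch '{"offset":[[0,0,1],[0,0,1],[0,0,1],[-0.44,0.99,0],[-0.44,0.99,0],[-0.44,0.99,0],[-0.44,0.99,0],[-0.44,0.99,0],[-0.44,0.99,0],[-0.44,0.99,0],[-0.44,0.99,0],[-0.44,0.99,0]],"roll":[0,0,0,0,0,0,0,0,0,0,0,0],"jaw":[0.15,0.15,0.15,0.15,0.15,0.15,0.15,0.15,0.15,0.15,0.15,0.15]}'
python3 -m inch '{"offset":[[-0.44,0.99,0],[0,0,0]],"roll":[0,0],"jaw":[0.15,0.15]}'
python3 - <<'E'
from h import *
c=read_camera("side");a=cv2.resize(c["frame"][210:310,270:400,::-1],(780,600),interpolation=2)
cv2.imwrite("pics/s4.png",a)
E
```

```text
t: 8.4
eef_pos: [0.5871, 0.0364, 0.0904]
orientation: [-2.074, -2.36, -0.0]
contact_force: [0.2, 0.2, 0.0]
width: 0.151
grasp_force: 0.0
t: 8.6
eef_pos: [0.5777, 0.0574, 0.0905]
orientation: [-2.071, -2.361, -0.0]
contact_force: [-0.1, -0.0, -0.6]
width: 0.153
grasp_force: 0.0
```

View pics/s4.png

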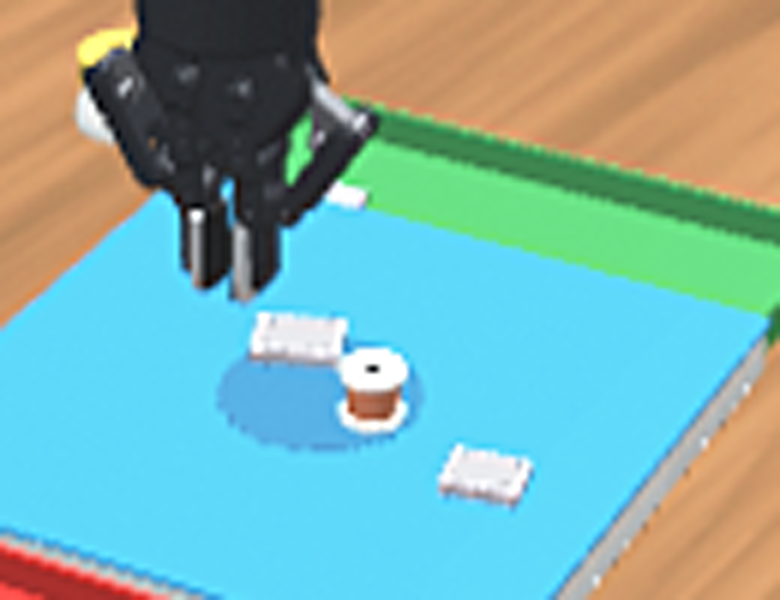

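```bash
python3 -m inch '{"offset":[[0,0,-1],[0,0,-1],[0,0,-0.7],[0,0,-0.33],[0,0,0],[0.07,-0.5,0],[0.07,-0.5,0],[0.07,-0.5,0],[0.07,-0.5,0],[0.07,-0.5,0],[0.07,-0.5,0],[0.07,-0.5,0]],"roll":[0,0,0,0,0,0,0,0,0,0,0,0],"jaw":[0.15,0.15,0.15,0.15,0.15,0.15,0.15,0.15,0.15,0.15,0.15,0.15]}'
python3 - <<'E'
from h import *
c=read_camera("side")
for o in boxes_of("reel","side")[:2]+boxes_of("shield_a","side")[:4]: print(o)
E
```

```text
t: 9.85
eef_pos: [0.5889, -0.016, 0.0297]
orientation: [-2.075, -2.359, -0.0]
contact_force: [0.1, 0.7, 0.0]
width: 0.15
grasp_force: 0.2
{'rect': [327.0, 253.4, 339.3, 265.0], 'confidence': 0.54}
```

Run:
```python
from h import *
a=cv2.imread("pics/side0.png")[:,:,::-1].astype(int)
b=read_camera("side")["frame"].astype(int)
for f in(a,b):
    s=f[255:300,315:345]; m=(s[...,0]>s[...,2]+40)
    y,x=np.nonzero(m);print(m.sum(),x.mean()+315,y.mean()+255)
cv2.imwrite("pics/s5.png",cv2.resize(b[210:310,270:400,::-1].astype(np.uint8),(780,600),interpolation=2))
```

```text
37 331.6756756756757 277.0810810810811
37 331.4864864864865 276.94594594594594
```

```bash
python3 -m inch '{"offset":[[0.07,-0.5,0],[0.07,-0.5,0],[0.07,-0.5,0],[0.07,-0.5,0],[0.07,-0.5,0],[0.07,-0.5,0],[0.07,-0.5,0],[0.07,-0.5,0],[0.07,-0.5,0],[0.07,-0.5,0],[0.07,-0.5,0],[0.07,-0.5,0]],"roll":[0,0,0,0,0,0,0,0,0,0,0,0],"jaw":[0.15,0.15,0.15,0.15,0.15,0.15,0.15,0.15,0.15,0.15,0.15,0.15]}'
python3 -m inch '{"offset":[[0.07,-0.5,0],[0.07,-0.5,0],[0.07,-0.5,0],[0,0,0],[0,0,0],[0,0,1],[0,0,1],[0,0,1]],"roll":[0,0,0,0,0,0,0,0],"jaw":[0.15,0.15,0.15,0.15,0.15,0.15,0.15,0.15]}'
```

```text
t: 11.25
eef_pos: [0.6057, -0.1359, 0.0297]
orientation: [-2.075, -2.359, 0.0]
contact_force: [0.0, 0.4, -0.3]
width: 0.147
grasp_force: 0.0
t: 12.05
eef_pos: [0.6095, -0.1644, 0.0903]
orientation: [-2.074, -2.359, 0.0]
contact_force: [0.4, 0.9, -0.6]
width: 0.15
grasp_force: 0.0
```

```bash
python3 -m inch '{"offset":[[-0.61,1,0],[-0.61,1,0],[-0.61,1,0],[-0.61,1,0],[-0.61,1,0],[-0.61,1,0],[-0.61,1,0],[-0.61,1,0],[-0.61,1,0],[-0.61,1,0],[-0.61,1,0],[-0.61,1,0]],"roll":[0,0,0,0,0,0,0,0,0,0,0,0],"jaw":[0.15,0.15,0.15,0.15,0.15,0.15,0.15,0.15,0.15,0.15,0.15,0.15]}'
python3 -m inch '{"offset":[[-0.61,1,0],[0,0,0],[0,0,-1],[0,0,-0.5]],"roll":[0,0,0,0],"jaw":[0.15,0.15,0.15,0.15]}'
python3 - <<'E'
from h import *
c=read_camera("side");a=cv2.resize(c["frame"][210:310,290:420,::-1],(780,600),interpolation=2)
cv2.imwrite("pics/s6.png",a)
E
```

```text
t: 13.25
eef_pos: [0.4625, 0.0761, 0.0898]
orientation: [-2.074, -2.36, -0.0]
contact_force: [0.5, 0.8, -0.2]
width: 0.15
grasp_force: 0.0
t: 13.65
eef_pos: [0.4509, 0.0949, 0.059]
orientation: [-2.074, -2.36, 0.0]
contact_force: [0.7, 0.2, 0.5]
width: 0.149
grasp_force: 0.0
```

View pics/s6.png

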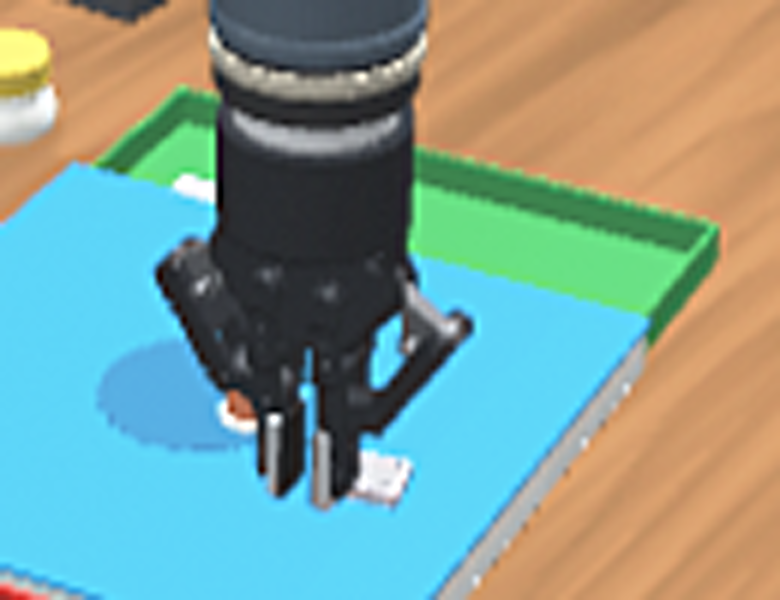

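```bash
python3 -m inch '{"offset":[[0,0,-1],[0,0,-0.45],[0,0,0],[0.07,-0.5,0],[0.07,-0.5,0],[0.07,-0.5,0],[0.07,-0.5,0],[0.07,-0.5,0],[0.07,-0.5,0],[0.07,-0.5,0],[0.07,-0.5,0],[0.07,-0.5,0]],"roll":[0,0,0,0,0,0,0,0,0,0,0,0],"jaw":[0.15,0.15,0.15,0.15,0.15,0.15,0.15,0.15,0.15,0.15,0.15,0.15]}'
python3 -m inch '{"offset":[[0.07,-0.5,0],[0.07,-0.5,0],[0.07,-0.5,0],[0.07,-0.5,0],[0.07,-0.5,0],[0.07,-0.5,0],[0.07,-0.5,0],[0.07,-0.5,0],[0.07,-0.5,0],[0.07,-0.5,0]],"roll":[0,0,0,0,0,0,0,0,0,0],"jaw":[0.15,0.15,0.15,0.15,0.15,0.15,0.15,0.15,0.15,0.15]}'
python3 -m inch '{"offset":[[0.07,-0.5,0],[0.07,-0.5,0],[0.07,-0.5,0],[0.07,-0.5,0],[0.07,-0.5,0],[0.07,-0.5,0],[0.07,-0.5,0],[0.07,-0.5,0],[0,0,0],[0,0,1],[0,0,1],[0,0,1]],"roll":[0,0,0,0,0,0,0,0,0,0,0,0],"jaw":[0.15,0.15,0.15,0.15,0.15,0.15,0.15,0.15,0.15,0.15,0.15,0.15]}'
python3 -m inch '{"offset":[[-0.6,-1,1],[-0.6,-1,1],[-0.6,-1,1],[-0.6,-1,1],[-0.6,-1,0],[-0.6,-1,0],[-0.6,-1,0],[-0.6,-1,0],[-0.6,-1,0],[-0.6,-1,0],[-0.6,-1,0],[-0.6,-1,0]],"roll":[0,0,0,0,0,0,0,0,0,0,0,0],"jaw":[0.15,0.15,0.15,0.15,0.15,0.15,0.15,0.15,0.15,0.15,0.15,0.15]}'
python3 - <<'E'
from h import *
c=read_camera("side");a=cv2.resize(c["frame"][215:305,290:420,::-1],(780,540),interpolation=2)
cv2.imwrite("pics/s7.png",a)
c=read_camera("top");b=cv2.resize(c["frame"][205:345,200:380,::-1],(771,600),interpolation=2)
cv2.imwrite("pics/s8.png",b)
E
```

```text
t: 14.9
eef_pos: [0.4638, 0.0041, 0.0307]
orientation: [-2.075, -2.359, 0.0]
contact_force: [0.1, 0.9, 0.9]
width: 0.149
grasp_force: 0.2
t: 15.9
eef_pos: [0.4778, -0.0959, 0.0307]
orientation: [-2.075, -2.359, 0.0]
contact_force: [-0.3, 0.2, 0.2]
width: 0.151
grasp_force: 0.1
t: 17.1
eef_pos: [0.4886, -0.1748, 0.0912]
orientation: [-2.074, -2.358, 0.0]
contact_force: [1.0, 0.0, 0.6]
width: 0.147
grasp_force: 0.0
t: 18.3
eef_pos: [0.3444, -0.4155, 0.1706]
orientation: [-2.074, -2.359, -0.0]
contact_force: [0.3, -0.6, -0.4]
width: 0.15
grasp_force: 0.0
```

View pics/s8.png

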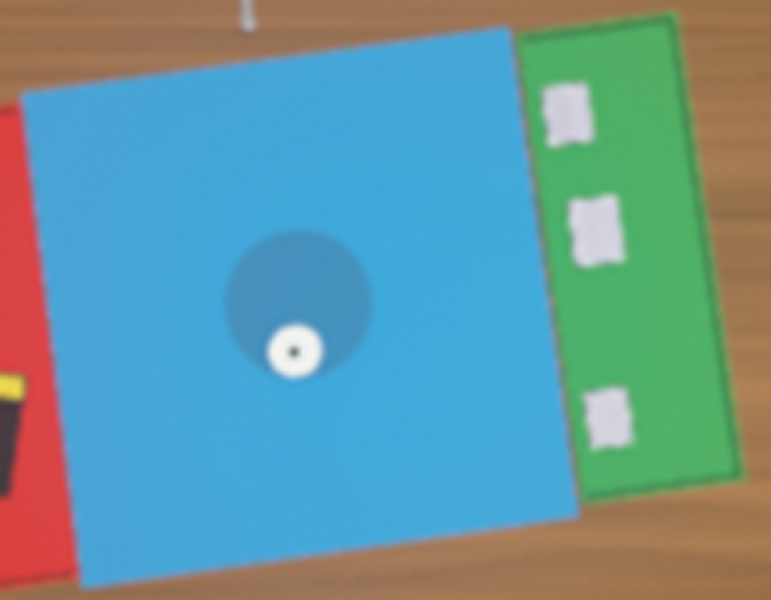

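View pics/s7.png

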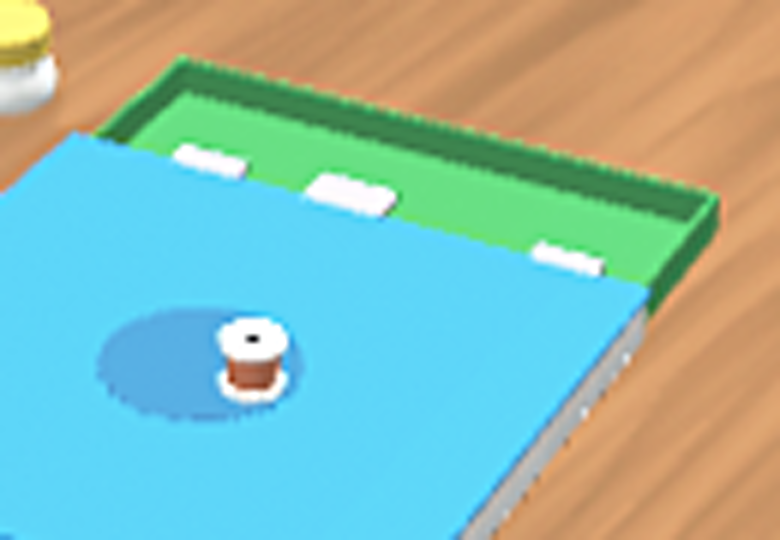

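All three shields lie flat inside the green tray, at top-view crop (568,113), (597,230) and (608,418). The reel is upright and unmoved at (294,351), and the arm is clear.

```bash
python3 -c "
from workcell import *
print(sign_off())"
```

```text
the job is handed in; nothing more can be done
None
```

I pushed all three shield cans off the mat into the green tray, where the last pictures show them lying flat; the reel is upright in its place, nothing else was touched, and I handed the job in at about 18 s of the 64 s allowed (no verdict came back).

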